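# Fold the ratchet mirror flat

## Robot

A 6-joint arm with a two-finger parallel gripper is mounted at the origin on the work surface. World frame = base frame: x ahead of the robot, y to its left, z up, the work surface at z = 0. Lengths are in m, angles in degrees, forces in N, time in s.
With the tool pointing down it reaches from about 0.3 to 0.75 m from the base axis. Payload 8.5 kg.
Tool frame: the origin (TCP) lies between the finger pads; the fingertips stand env.finger_overhang ahead of it and the grasp point (between the pads) lies 2 mm behind it (env.finger_overhang is the distance from the TCP to the fingertips, in m); z points along the fingers, y is the line along which they close (so a half turn about z gives the same grasp; the last joint's range is limited). The gripper opens to 85 mm and grips with 20 to 120 N. Pads are 22 mm wide; open, the fingers measure 114 mm over their backs; the gripper's body (76 mm by 85 mm) begins 54 mm behind the grasp point. The pads swing forward as they close: fully open they stand 13 mm farther back than shut.
Start: joints at [61.289, 21.807, 74.336, -0, 83.858, -12.336], TCP at [0.155, 0.528, 0.248] pointing down, gripper open.
Joint ranges: [-178.18, 178.18], [-50.72, 133.34], [12.68, 142.11], [-81.47, 261.47], [9.98, 163.14], [-165.26, 165.26]. Speed limits (degrees/s): [136.94, 136.94, 180, 180, 180, 180].

## Interface

Orientations are given as a 3x3 rotation matrix whose columns are the frame's x, y, z axes.
In Python, from rig import env gives the robot as it stands. The module is installed in compiled form; this text tells all that it offers.
- The arm moves only by the tool jog_arm, never from a script. Its arguments are lists of equal length, an entry for each row: "hand": the finger opening in m, from 0 to 0.0854; "travel": the shift along the world's x, y, z in m, a list of three; "yaw": the turn about the world's z in rad. A call has exactly 5 rows; each row shifts and turns the commanded pose from where the row before left it; what a row does not reach is not made up. A row lasts 1/8 s, in which the tool goes at most 62.5 mm and 10.7 degrees, less where a joint would pass 70% of its speed; a pose out of reach is approached as far as the arm can. A call is refused whole if a number of a shift passes 0.0625 or a number of a turn 0.188, either way. A call with a gripper value outside its range is refused whole. The fingers move at their own pace and stop on an object; "grip_force" is the grip in N (left out, the last holds). Time passes only in rows, so rows that do not move let the fingers close, or fill a call up. It gives the time, the measured TCP pose, the force, the opening and the grip force at its end, in the units of the state.
- env.observe(): the state, without advancing time (a new reading comes with each control period).
- env.get_image(name): name is "scene" or "side" or "wrist"; returns the picture (384x512x3 uint8, red, green, blue); there is no depth.
- env.calibration(name): a dict with "fx", "fy", "cx", "cy" (pixels), "k1" (the pictures are not rectified: a ray, as slopes to the right and down, at radius r is drawn at 1 + k1 r^2 times it, then the intrinsics apply), "position" and "rotation" of the camera in the world; the wrist camera has in their place "hand_eye" (4x4, takes a point from camera to tool coordinates, whose origin is the TCP and whose axes are the flange's). Camera axes: x right, y down, z forward; pixel columns grow to the right and rows downward; lengths in m; the calibration is good to about 2 mm. A picture is of the moment at which its call begins: read the wrist's pose just before it. calibration takes no time and is no camera call.
- env.close_job(): hands the job in; it is judged then, once.
The state is a dict: "time_s": time; "q": joint angles; "qvel": joint speeds; "joint_efforts": joint torques, N m; "position": TCP position; "tool_rot": TCP orientation; "ft_force": force on the tool from outside, world axes, zero at the start; "wrist_torque": the same for the moment, N m; "grip_width": finger opening in m; "gripper_force": force on a finger pad.
Only numpy, scipy, OpenCV 4.12 (cv2) and the standard library are available. Lean on these libraries where they do the work, as an engineer would, in place of code of your own. Each camera call takes 0.05 s, during which the arm holds its last target. There are 200 camera calls.

## Task

Fold the small ratchet mirror flat: press the ribbed thumb paddle behind its hinge down until the pawl clicks over and stays lifted out of the teeth, and only then push the mirror's arm down past the teeth, steadily and without slamming or forcing it, until it lies fully home on its rubber rest. Use the fingertips or the outside of the fingers: nothing is to be lifted, and the arm is not to be raised. Leave the pawl released and the mug, bottle, comb and nail clipper where they are.

Things in the scene. Friction and masses are not known exactly. Their poses are not given: they have to be found in the camera images.
- mirror_stand: Fixed aluminium foot of the mirror, plate x -107 to +203 mm, 56 mm wide, 8 thick. Origin on the ledge below the arm's hinge; x points level from the hinge to where the mirror lies when folded, z up. Hinge line along y, 45 mm up. Black rubber rest, 20 mm across, top 39 mm up, at x = 184 mm under the arm's end. Cheeks 48 mm apart outside, 60 mm high at the hinge, 80 mm at the pawl.
- hinge (a point): Point on the hinge line of the mirror arm, in the middle of its width, 45 mm above the ledge.
- mirror_arm (a joint): Mirror arm's angle above level, rad: 0 = flat on the rest (lower stop), 1.35 = upper stop; starts about 0.8 to 1.12. Stiff hinge (0.45 N m friction): with the pawl free the arm (0.2 kg) stays where it is left and takes 1 to 4 N at the end tab to push down. With the pawl engaged it goes down at most one tooth (0.26 rad), then locks.
- end_tab (a point): Centre of the upper face of the arm's flat white end tab, where to push: 34 mm (along the arm) x 40 x 10 thick. At arm angle a it is 184 cos a - 5 sin a mm out from the hinge (along the stand's x) and 184 sin a + 5 cos a mm above it. Own x: along the arm, outwards; z: out of the upper face. Round mirror, 110 mm across, centred 115 mm from the hinge, flush with the tab.
- pawl (a joint): Angle of the rocking pawl, rad: 0.02 to 0.13 = nose in or on the teeth (engaged); 0.5 = paddle fully down, nose lifted clear (released, stop). Over-centre at 0.25: short of that it springs back into the teeth, past it it snaps to 0.5 and stays there by itself. Needs 2 to 4 N at the paddle to start.
- paddle (a point): Centre of the upper face of the pawl's steel thumb paddle (32 mm long x 40 wide, three ribs), where to press down. 84 mm behind the hinge (stand's -x), about 89 mm above the ledge when engaged; goes down about 21 mm to the stop. Pawl's pin: 40 mm behind the hinge, 74 mm above the ledge. Paddle slopes up 0.25 rad to its free end when engaged, down 0.25 rad when released.
- mug: Bystander: pink plastic mug, 80 mm across, 92 mm high, handle at its +y; origin at the centre of its underside. Stands to the side of the mirror.
- bottle: Bystander: small amber glass bottle with a black push dispenser head, 54 mm across, 136 mm high; origin at the centre of its underside.
- comb: Bystander: wooden comb with wide teeth lying flat, 150 x 49 mm, 7 mm thick, long along its x; origin at about the middle of its underside.
- clipper: Bystander: steel nail clipper lying flat, 58 x 13 mm, 14 mm high; origin at the centre of its underside.

How it is judged (in metres and radians):
On the way, in this order (a step that is already met when the one before it is completed fails the run):
1. the pawl is pressed over and stays released while the arm is still up (value of joint pawl above 0.4 rad and value of joint mirror_arm above 0.45 rad), for 0.2 s.
2. with the pawl released, the arm is pushed down flat on its rest (value of joint mirror_arm below 0.07 rad and value of joint pawl above 0.4 rad), for 0.2 s.
At the end, for the whole second after the job is handed in: The mirror arm lies within 0.07 rad of flat on its rubber rest, the pawl is still released (over 0.4 rad), and the mug, bottle, comb and clipper stand within 30 mm of where they were, mug and bottle upright (all of step 2 and distance of each of mug, bottle, comb, clipper from where it was at the start of the episode below 0.03 m and angle between each of mug, bottle's own z axis and vertical below 0.2 rad); the robot touches nothing.
It fails at once if the arm was forced down over the teeth with the pawl engaged (value of joint mirror_arm below 0.45 rad and value of joint pawl below 0.2 rad).
It fails at once if the arm was raised (value of joint mirror_arm above 1.25 rad).
It fails at once if the arm was slammed down (over 2.5 rad/s) (velocity of joint mirror_arm below -2.5 rad/s).
It fails at once if the mirror or its pawl was forced with more than 60 N (contact force between any of the fingers, the arm and mirror_stand above 60 N).
It fails at once if the mug, bottle, comb or clipper was moved, tipped or lifted (distance of any of mug, bottle, comb, clipper from where it was at the start of the episode above 0.03 m or angle between any of mug, bottle's own z axis and vertical above 0.4 rad).
It also fails if it takes over 51 s, if anything falls off the work surface, if the arm or the gripper's body presses on something with over 40 N, if the wrist force passes 120 N, or if a joint passes its speed limit or range.

## Working session

There is one attempt and no reset: what is moved stays moved. The work goes in short steps, Python scripts to look and compute and a tool call to move; the robot and the scene stay as the last step left them, time stands still between calls to the robot, and variables do not carry over. Pictures are saved under pics/ and viewed, at most 10 in all, crops included, and the job is handed in when it is done.

Besides the shell and the picture viewer there is one more tool, called after ">>>" as name([rows], argument=value, ...), one row to a line, values as JSON. jog_arm: Moves the arm, as the interface text tells. Its arguments: {"type":"object","properties":{"hand":{"type":"array"},"travel":{"type":"array"},"yaw":{"type":"array"},"grip_force":{"type":"number"}},"required":["hand","travel","yaw"]}

```bash
mkdir -p pics
python3 - <<'E'
from rig import env
import cv2,numpy as np
for n in("scene","side"):
    cv2.imwrite(f"pics/{n}0.png",env.get_image(n)[:,:,::-1])
    c=env.calibration(n);print(n,{k:np.round(v,4).tolist() for k,v in c.items()})
o=env.observe();print(o["time_s"],o["position"],np.round(o["tool_rot"],3).tolist(),o["grip_width"],env.finger_overhang)
E
```

```text
scene {'fx': 420.7655, 'fy': 420.7655, 'cx': 258.4823, 'cy': 191.3069, 'k1': 0.0548, 'position': [0.9506, 0.1776, 0.6346], 'rotation': [[-0.5706, 0.6137, -0.5457], [0.8212, 0.4297, -0.3754], [0.0041, -0.6624, -0.7492]]}
side {'fx': 394.8169, 'fy': 394.8169, 'cx': 256.3072, 'cy': 191.4459, 'k1': -0.0269, 'position': [0.2582, -0.774, 0.5131], 'rotation': [[0.927, -0.183, 0.3272], [-0.3746, -0.4906, 0.7868], [0.0165, -0.8519, -0.5234]]}
0.1 [0.15494203 0.52746155 0.24777692] [[-0.959, 0.282, -0.001], [0.282, 0.959, -0.001], [0.0, -0.001, -1.0]] 0.0855892532130041 0.017
```

View pics/scene0.png

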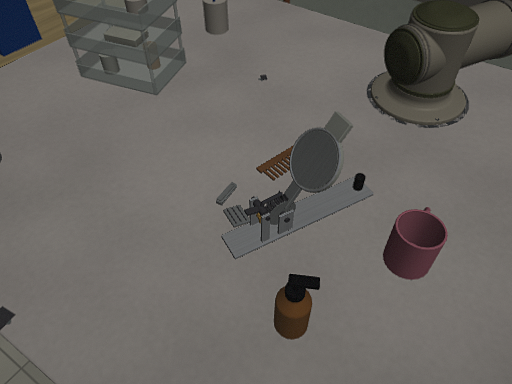

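View pics/side0.png

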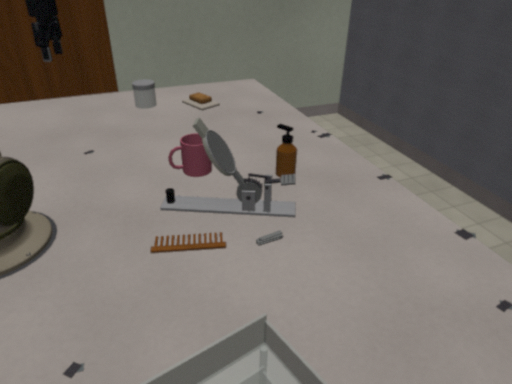

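The scene view shows the plate from (222,236) to (373,190), the paddle near (237,215), the tab at (339,126) and the rest at (359,182). The side view shows the paddle at (288,180) and the tab at (201,127). I'll enlarge both to get precise points.

Run:
```python
import cv2
a=cv2.imread("pics/scene0.png")[100:265,205:385];cv2.imwrite("pics/sc.png",cv2.resize(a,None,fx=3.6,fy=3.6,interpolation=2))
a=cv2.imread("pics/side0.png")[110:225,150:310];cv2.imwrite("pics/si.png",cv2.resize(a,None,fx=5,fy=5,interpolation=2))
```

```text
(no output)
```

View pics/sc.png

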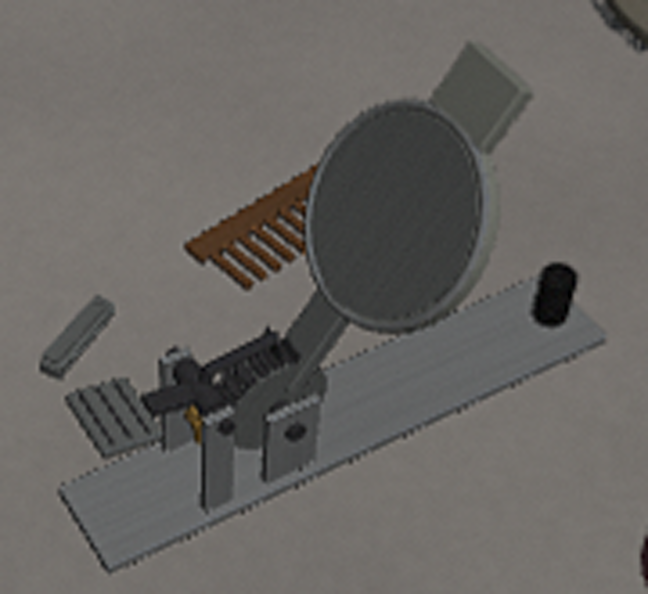

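View pics/si.png

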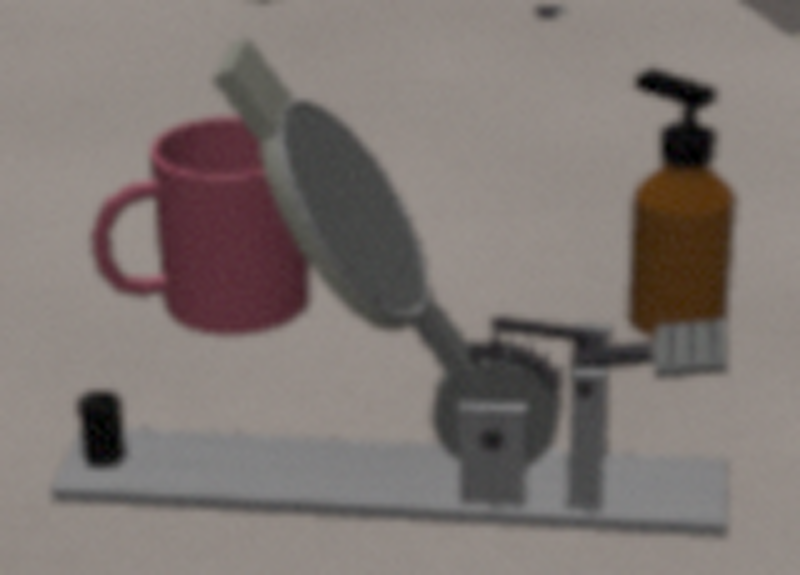

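The zoomed views show clear plate corners, rest top, paddle and tab face. I'll fit the stand pose and arm angle.

```bash
cat > geo.py <<'E'
import numpy as np
from rig import env
def proj(n,P):
    c=env.calibration(n);p=(np.atleast_2d(P)-c["position"])@np.array(c["rotation"])
    s=p[:,:2]/p[:,2:];s=s*(1+c["k1"]*(s**2).sum(1,keepdims=True))
    return s*[c["fx"],c["fy"]]+[c["cx"],c["cy"]]
def world(v,L):
    c,s=np.cos(v[3]),np.sin(v[3]);return np.atleast_2d(L)@np.array([[c,s,0],[-s,c,0],[0,0,1]])+v[:3]
def arm(a,r,y,h=.005):return [r*np.cos(a)-h*np.sin(a),y,.045+r*np.sin(a)+h*np.cos(a)]
E
python3 - <<'E'
from geo import *
from scipy.optimize import least_squares
B=[(-.107,-.028,.008),(-.107,.028,.008),(.203,-.028,.008),(.184,0,.039),(-.084,0,.089)]
A=[(109,566),(62,490),(604,336),(558,273),(113,416)]
C=[(.203,.028,.008),(-.107,.028,.008),(-.107,-.028,.008),(.184,0,.039),(-.084,0,.089),(0,.024,.045)]
D=[(55,491),(727,523),(727,460),(100,400),(690,347),(491,439)]
A=np.array(A)/3.6+[205,100];D=np.array(D)/5+[150,110]
ts=np.array([(470,42),(528,95),(487,150),(433,98)]).mean(0)/3.6+[205,100]
td=np.array([(256,88)])/5+[150,110]
def f(v):
    t=world(v,arm(v[4],.184,0))
    return np.concatenate([(proj("scene",world(v,B))-A).ravel(),(proj("side",world(v,C))-D).ravel(),(proj("scene",t)-ts).ravel(),(proj("side",t)-td).ravel()])
r=min((least_squares(f,[.4,0.05,0,y,.95],loss="soft_l1") for y in(3.1,0,-2.5)),key=lambda r:r.cost)
v=r.x;print(v,r.cost,np.round(f(v).reshape(-1,2),1).tolist());np.save("v.npy",v)
print("paddle",world(v,B[-1]),"tab",world(v,arm(v[4],.184,0)),"xdir",world(v,[1,0,0])-v[:3])
# bystander tops
for n,z,s,d in (("bottle",.136,(292,283),(285,128)),("mug",.092,(418,228),(196,142))):
    g=least_squares(lambda p:np.concatenate([(proj("scene",[*p,z])-s).ravel(),(proj("side",[*p,z])-d).ravel()]),v[:2]);print(n,g.x,g.fun)
E
```

```text
[ 5.36725610e-01 -6.17568996e-02 -3.54066527e-03 -3.58900934e+00
  9.51630217e-01] 8.395312007327286 [[-1.0, 1.7], [-2.0, -0.1], [0.2, 0.1], [-0.7, 1.4], [0.6, -1.5], [-1.3, -0.2], [-0.0, 0.2], [-0.5, -0.7], [-0.4, 0.5], [-0.8, -2.5], [0.1, -0.1], [-0.8, 0.7], [-0.6, -0.2]]
paddle [[ 0.6124573  -0.09809849  0.08545933]] tab [[ 0.44412221 -0.01731904  0.19420385]] xdir [[-0.90156775  0.43263794  0.        ]]
bottle [0.69119952 0.0570825 ] [ 1.86487007 -1.88433885  4.63076536 -2.38917129]
mug [0.47296707 0.15664597] [-0.4914388  -0.71073694 -0.01313218 -3.43076946]
```

>>> jog_arm([
  [0,0,0.05],
  [0.036,-0.05,0],
  [0.036,-0.05,0],
  [0.036,-0.05,0],
  [0.036,-0.05,0],
], hand=[0,0,0,0,0], yaw=[0,0,0,0,0])

```text
time_s: 0.72
position: [0.2997, 0.326, 0.2982]
tool_rot: [[-0.96, 0.282, -0.0], [0.282, 0.96, -0.0], [0.0, -0.0, -1.0]]
ft_force: [1.1, 0.8, 1.4]
grip_width: 0.0
gripper_force: 0.0
```

>>> jog_arm([
  [0.036,-0.05,0],
  [0.036,-0.05,0],
  [0.036,-0.05,0],
  [0.036,-0.05,0],
  [0.036,-0.05,0],
], hand=[0,0,0,0,0], yaw=[0,0,0,0,0])

```text
time_s: 1.35
position: [0.4798, 0.0758, 0.2982]
tool_rot: [[-0.959, 0.282, -0.0], [0.282, 0.959, 0.0], [0.0, 0.0, -1.0]]
ft_force: [0.6, 1.1, 0.5]
grip_width: -0.0002
gripper_force: 0.0
```

>>> jog_arm([
  [0.036,-0.05,0],
  [0.036,-0.05,0],
  [0.036,-0.05,0],
  [0,0,0],
  [0,0,0],
], hand=[0,0,0,0,0], yaw=[0,0,0,0,0])

```text
time_s: 1.98
position: [0.5868, -0.0721, 0.2979]
tool_rot: [[-0.959, 0.282, -0.001], [0.282, 0.959, 0.001], [0.001, 0.0, -1.0]]
ft_force: [-0.2, 1.4, -0.0]
grip_width: -0.0003
gripper_force: 0.0
```

>>> jog_arm([
  [0.027,-0.026,0],
  [0,0,-0.06],
  [0,0,-0.06],
  [0,0,-0.05],
  [0,0,0],
], hand=[0,0,0,0,0], yaw=[0,0,0,0,0])

```text
time_s: 2.6
position: [0.6122, -0.0965, 0.126]
tool_rot: [[-0.96, 0.281, -0.007], [0.281, 0.96, 0.002], [0.007, 0.001, -1.0]]
ft_force: [0.3, -0.0, 0.8]
grip_width: 0.0003
gripper_force: 0.0
```

Run:
```python
from rig import env
import cv2,numpy as np
a=env.get_image("scene")[100:280,180:380,::-1];b=env.get_image("side")[60:240,150:350,::-1]
cv2.imwrite("pics/c1.png",cv2.resize(np.hstack([a,b]),None,fx=2,fy=2,interpolation=2))
```

```text
(no output)
```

View pics/c1.png

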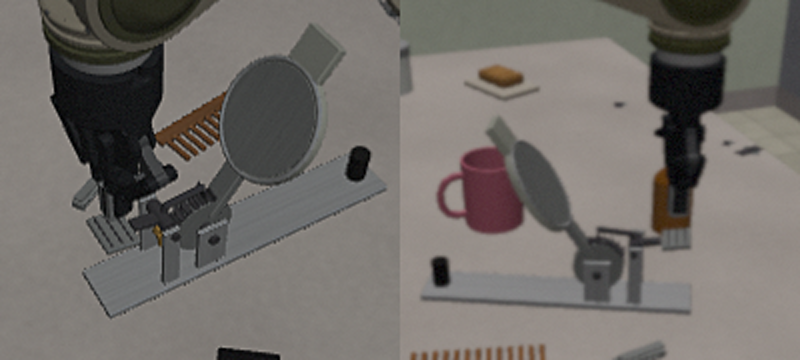

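The fingertips are right over the paddle: tip at (115,212) in the left crop with the paddle at (115,232), tip at (680,213) in the right crop with the paddle at (676,238). I'll press now.

>>> jog_arm([
  [0,0,-0.008],
  [0,0,-0.006],
  [0,0,-0.005],
  [0,0,-0.004],
  [0,0,-0.003],
], hand=[0,0,0,0,0], yaw=[0,0,0,0,0])

```text
time_s: 3.32
position: [0.6142, -0.0984, 0.1022]
tool_rot: [[-0.959, 0.282, 0.0], [0.282, 0.959, -0.0], [-0.0, -0.0, -1.0]]
ft_force: [0.1, -0.6, 1.4]
grip_width: 0.0002
gripper_force: 1.0
```

>>> jog_arm([
  [0,0,-0.003],
  [0,0,-0.003],
  [0,0,-0.002],
  [0,0,0],
  [0,0,0],
], hand=[0,0,0,0,0], yaw=[0,0,0,0,0])

```text
time_s: 3.95
position: [0.614, -0.0983, 0.0943]
tool_rot: [[-0.959, 0.282, -0.0], [0.282, 0.959, 0.0], [0.0, 0.0, -1.0]]
ft_force: [-0.8, -0.2, 0.2]
grip_width: 0.0001
gripper_force: 0.0
```

>>> jog_arm([
  [0,0,-0.002],
  [0,0,-0.002],
  [0,0,-0.001],
  [0,0,0],
  [0,0,0],
], hand=[0,0,0,0,0], yaw=[0,0,0,0,0])

```text
time_s: 4.58
position: [0.6141, -0.0983, 0.0893]
tool_rot: [[-0.959, 0.282, 0.0], [0.282, 0.959, -0.0], [-0.0, -0.0, -1.0]]
ft_force: [-0.5, -0.6, 0.5]
grip_width: 0.0
gripper_force: 0.0
```

Run:
```python
from rig import env
import cv2,numpy as np
a=env.get_image("scene")[150:250,210:310,::-1];b=env.get_image("side")[140:240,220:320,::-1]
cv2.imwrite("pics/c2.png",cv2.resize(np.hstack([a,b]),None,fx=4,fy=4,interpolation=2))
```

```text
(no output)
```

View pics/c2.png

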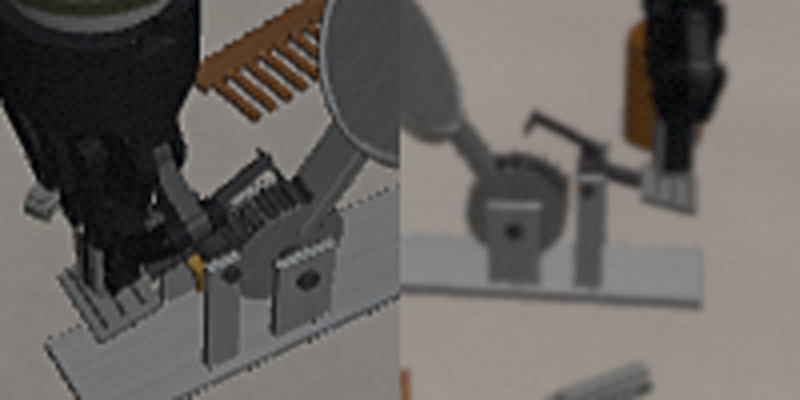

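The pawl is released: in the right crop the nose is lifted clear at (532,118) and the paddle slopes down at (670,195). Next I'll lift and go above the tab.

>>> jog_arm([
  [0,0,0.03],
  [0,0,0.06],
  [0,0,0.06],
  [0,0,0.03],
  [0,0,0],
], hand=[0,0,0,0,0], yaw=[0,0,0,0,0])

```text
time_s: 5.3
position: [0.6146, -0.0984, 0.2719]
tool_rot: [[-0.959, 0.282, 0.005], [0.282, 0.959, -0.002], [-0.005, -0.0, -1.0]]
ft_force: [-0.4, -0.1, -1.1]
grip_width: 0.0001
gripper_force: 0.0
```

>>> jog_arm([
  [-0.054,0.0255,0],
  [-0.054,0.0255,0],
  [-0.053,0.0255,0],
  [0,0,0],
  [0,0,-0.025],
], hand=[0,0,0,0,0], yaw=[0,0,0,0,0])

```text
time_s: 5.92
position: [0.4536, -0.022, 0.2445]
tool_rot: [[-0.959, 0.282, 0.003], [0.282, 0.959, -0.001], [-0.003, -0.0, -1.0]]
ft_force: [0.6, -1.6, -0.3]
grip_width: -0.0003
gripper_force: 0.0
```

Run:
```python
from geo import *
import cv2
a=env.get_image("scene")[60:240,220:420,::-1];b=env.get_image("side")[50:230,130:330,::-1]
cv2.imwrite("pics/c3.png",cv2.resize(np.hstack([a,b]),None,fx=2,fy=2,interpolation=2))
v=np.load("v.npy");d=np.array([np.cos(v[3]),np.sin(v[3])])
# tip path: outer finger edge (12 mm ahead of centre) rides on upper face; inboard offset shrinks
for t in np.arange(.95,-.05,-.1):
    s,z=arm(t,.176+.008*(1-t/.95),0)[::2]
    s-=.012*t/.95; print(round(t,2),np.round(v[:2]+s*d,4),round(z+.017,4))
```

```text
0.95 [ 0.4589 -0.0244] 0.2081
0.85 [ 0.4446 -0.0175] 0.1982
0.75 [ 0.4311 -0.0111] 0.1868
0.65 [ 0.4187 -0.0051] 0.174
0.55 [4.075e-01 3.000e-04] 0.16
0.45 [0.3975 0.005 ] 0.1449
0.35 [0.3889 0.0092] 0.1288
0.25 [0.3818 0.0126] 0.1118
0.15 [0.3762 0.0153] 0.0943
0.05 [0.3722 0.0172] 0.0762
```

View pics/c3.png

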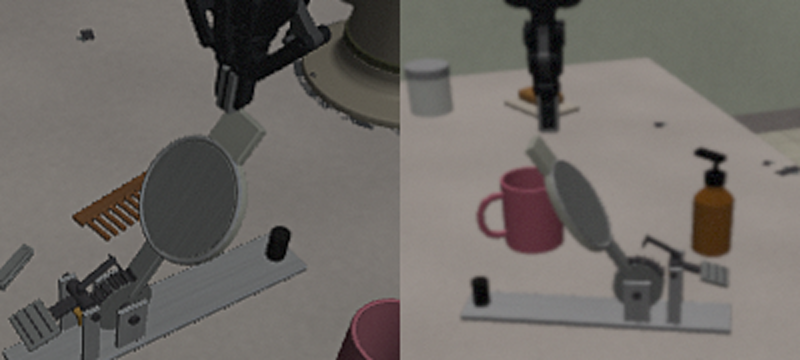

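The tip at (548,128) in the right crop is above the tab at (540,152), and the pawl has stayed released (nose up at (650,240)). Now I'll push down along the arc.

>>> jog_arm([
  [0,0,-0.02],
  [0,0,-0.01],
  [0,0,-0.006],
  [-0.004,0.002,-0.005],
  [-0.005,0.0025,-0.005],
], hand=[0,0,0,0,0], yaw=[0,0,0,0,0])

```text
time_s: 6.65
position: [0.4439, -0.0172, 0.1984]
tool_rot: [[-0.959, 0.282, 0.001], [0.282, 0.959, -0.0], [-0.001, -0.0, -1.0]]
ft_force: [1.2, -0.7, 1.4]
grip_width: 0.0001
gripper_force: 0.9
```

>>> jog_arm([
  [-0.007,0.003,-0.006],
  [-0.006,0.003,-0.006],
  [-0.006,0.003,-0.006],
  [-0.006,0.003,-0.007],
  [-0.006,0.003,-0.007],
], hand=[0,0,0,0,0], yaw=[0,0,0,0,0])

```text
time_s: 7.28
position: [0.4126, -0.0022, 0.1658]
tool_rot: [[-0.959, 0.282, -0.0], [0.282, 0.959, -0.0], [0.0, -0.0, -1.0]]
ft_force: [1.4, -1.6, 0.6]
grip_width: 0.0003
gripper_force: 0.8
```

>>> jog_arm([
  [-0.006,0.003,-0.008],
  [-0.006,0.003,-0.009],
  [-0.006,0.003,-0.009],
  [-0.005,0.002,-0.009],
  [-0.004,0.002,-0.009],
], hand=[0,0,0,0,0], yaw=[0,0,0,0,0])

```text
time_s: 7.9
position: [0.3857, 0.0108, 0.1217]
tool_rot: [[-0.959, 0.282, -0.0], [0.282, 0.959, 0.0], [0.0, 0.0, -1.0]]
ft_force: [1.6, -0.7, 0.5]
grip_width: -0.0001
gripper_force: 0.7
```

>>> jog_arm([
  [-0.004,0.002,-0.009],
  [-0.003,0.001,-0.009],
  [-0.003,0.001,-0.009],
  [-0.002,0.001,-0.009],
  [-0.001,0.001,-0.005],
], hand=[0,0,0,0,0], yaw=[0,0,0,0,0])

```text
time_s: 8.52
position: [0.3727, 0.0167, 0.0807]
tool_rot: [[-0.959, 0.282, -0.001], [0.282, 0.959, 0.0], [0.001, -0.0, -1.0]]
ft_force: [0.5, -1.8, 1.7]
grip_width: -0.0
gripper_force: 0.6
```

>>> jog_arm([
  [0,0,-0.004],
  [0,0,-0.003],
  [0,0,-0.003],
  [0,0,-0.002],
  [0,0,-0.001],
], hand=[0,0,0,0,0], yaw=[0,0,0,0,0])

```text
time_s: 9.15
position: [0.373, 0.0167, 0.0682]
tool_rot: [[-0.959, 0.282, -0.0], [0.282, 0.959, 0.0], [0.0, -0.0, -1.0]]
ft_force: [-0.0, 0.7, 1.3]
grip_width: -0.0006
gripper_force: 0.6
```

>>> jog_arm([
  [0,0,-0.001],
  [0,0,0],
  [0,0,-0.001],
  [0,0,0],
  [0,0,0],
], hand=[0,0,0,0,0], yaw=[0,0,0,0,0])

```text
time_s: 9.78
position: [0.3733, 0.0166, 0.0668]
tool_rot: [[-0.959, 0.282, 0.001], [0.282, 0.959, -0.0], [-0.001, -0.0, -1.0]]
ft_force: [-2.6, 0.6, 9.9]
grip_width: -0.0003
gripper_force: 4.9
```

It is on the rest: 10 N at tip height 50 mm, as expected. I'll retreat and check.

>>> jog_arm([
  [0,0,0.02],
  [0,0,0.05],
  [0,0,0.06],
  [0,0,0.03],
  [0,0,0],
], hand=[0,0,0,0,0], yaw=[0,0,0,0,0])

```text
time_s: 10.4
position: [0.3738, 0.0165, 0.228]
tool_rot: [[-0.959, 0.282, 0.005], [0.282, 0.959, -0.001], [-0.005, 0.0, -1.0]]
ft_force: [0.3, -0.3, -0.1]
grip_width: 0.0001
gripper_force: 0.0
```

Run:
```python
from rig import env
import cv2,numpy as np
a=env.get_image("scene")[100:345,210:450,::-1];b=env.get_image("side")[60:305,120:360,::-1]
cv2.imwrite("pics/c4.png",cv2.resize(np.hstack([a,b]),None,fx=1.66,fy=1.66,interpolation=2))
```

```text
(no output)
```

View pics/c4.png

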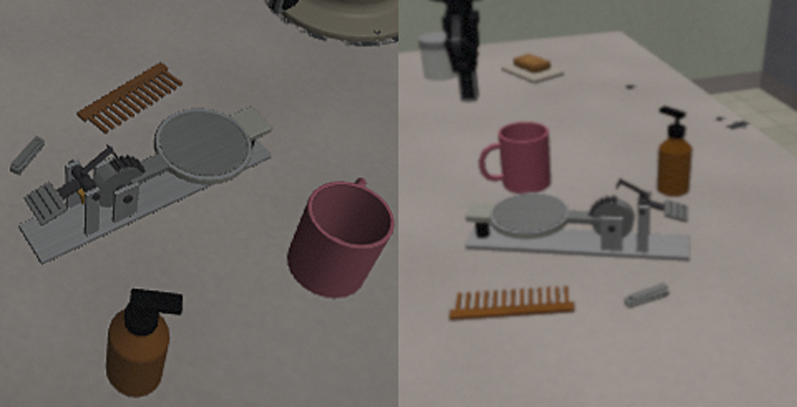

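The mirror lies flat on its rest (tab at (480,215) on the right), the pawl nose is up at (622,183), and the bystanders haven't moved.

```bash
python3 -c "
from rig import env
print(env.close_job())"
```

```text
the job is handed in; nothing more can be done
None
```

The job is handed in at about 10.5 s of the 51 s allowed: the last pictures show the mirror flat on its rest, the pawl still released, and the mug, bottle, comb and clipper apparently undisturbed; no verdict was returned.

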